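Pack the slide-staining kit into its caddy

ROBOT

A 6-joint arm with a two-finger parallel gripper is mounted at the origin on a cart in front of the work surface, level with it; the furniture and walls round the work are solid. World frame = base frame: x ahead of the robot, y to its left, z up, the work surface at z = 0. Lengths are in m, angles in degrees, forces in N, time in s.
With the tool pointing down it reaches from about 0.275 to 0.725 m from the base axis. Payload 15.9 kg.
Tool frame: the origin (TCP) lies midway between the tips of the shut fingers; the grasp point (between the pads) lies 19 mm behind it; z points along the fingers, y is the line along which they close (so a half turn about z gives the same grasp; the last joint's range is limited). The gripper opens to 85 mm and grips with 20 to 120 N. Pads are 22 mm wide; open, the fingers measure 114 mm over their backs; the gripper's body (76 mm by 85 mm) begins 54 mm behind the grasp point. The pads swing forward as they close: fully open they stand 13 mm farther back than shut.
Start: joints at [-76.604, 12.198, -1.971, 75.831, 0, 90], TCP at [0.116, -0.486, 0.231] pointing down, gripper open.
Joint ranges: [-170.91, 170.91], [-42.67, 98.43], [-65.05, 77.54], [-120.47, 116.71], [-90, 82.35], [-180, 180]. Speed limits (degrees/s): [108.29, 108.29, 136.94, 147.25, 180, 180].

INTERFACE

Orientations are given as a 3x3 rotation matrix whose columns are the frame's x, y, z axes.
In Python, from workcell import * gives the robot as it stands.
- The arm moves only by the shell command python3 -m creep 'ROWS' [OPENING] [FORCE]. ROWS is JSON, a list of rows, each an object of numbers: "x", "y", "z": the shift along the tool's x, y, z in units of 30 mm (1.0 is 30 mm); "spin": the turn about the tool's z in degrees. A call has 1 to 20 rows; each row shifts and turns the commanded pose from where the row before left it, along the tool's axes as they then stand; what a row does not reach is not made up. A row lasts 1/12 s, in which the tool goes at most 41.7 mm and 7.16 degrees, less where a joint would pass 70% of its speed; a pose out of reach is approached as far as the arm can. A call is refused whole if a number of a shift passes 1 or a number of a turn 7.16, either way. A call with a gripper value outside its range is refused whole. OPENING is the opening, from 0 (shut) to 1 (fully open), set as the call begins (- or left out, the last holds). The fingers move at their own pace and stop on an object; FORCE is the grip in N (left out, the last holds). Time passes only in rows, so rows that do not move let the fingers close. It gives the time, the measured TCP pose, the force, the opening and the grip force at its end, in the units of the state.
- get_obs(): the state, without advancing time (a new reading comes with each control period).
- grab_frame(name): name is "scene" or "top"; returns a dict with "pixels" (480x640x3 uint8, red, green, blue), "K" (3x3 intrinsics, pixels), "eye" and "rotation" of the camera in the world. Camera axes: x right, y up, looking along -z (the intrinsics and any distortion apply to the point x, -y, -z); pixel columns grow to the right and rows downward; lengths in m; the calibration is good to about 2 mm. A picture is of the moment at which its call begins. There is no depth.
- sign_off(): hands the job in; it is judged then, once.
The state is a dict: "t": time; "joint_pos": joint angles; "joint_velocities": joint speeds; "joint_efforts": joint torques, N m; "eef_pos": TCP position; "tool_rot": TCP orientation; "force": force on the tool from outside, world axes, zero at the start; "ft_torque": the same for the moment, N m; "gripper_width": finger opening in m; "gripper_force": force on a finger pad.
Only numpy, scipy, OpenCV 4.12 (cv2) and the standard library are available. Lean on these libraries where they do the work, as an engineer would, in place of code of your own. Each camera call takes 0.05 s, during which the arm holds its last target. There are 200 camera calls.

TASK

Pack the slide-staining kit from the open bench around the caddy: set the white stain jar into the blue insert of the caddy, the green cover-slip box into the grey one, the amber oil bottle into the yellow one and the tall black-capped vial into the red one. Each must stand upright on the floor of its pocket, set down gently rather than dropped. Leave the spirit lamp and the label carton where they are: they do not belong to the kit.

Things in the scene. Friction and masses are not known exactly. Their poses are not given: they have to be found in the camera images.
- stain_jar_mid (a point): centre, half-way up, of the stain jar: a white screw-lid jar with a round body 60 mm in diameter (from the bottom to 60 mm up, the lid above it 48 mm), 76 mm tall, standing upright near the caddy (not the one at the back of the bench); z is its axis; may be taken half-way up. Belongs to the kit.
- coverslip_box_mid (a point): centre of the box of cover slips: a dark-green carton with a pale label, 55 mm (its x) by 75 mm (its y) by 85 mm tall, standing upright near the caddy (not the one at the back of the bench). Take it high, about 20 mm below its top: lower down it bears against the works behind a gripper's fingers. Belongs to the kit.
- oil_bottle_mid (a point): centre, half-way up, of the immersion-oil bottle: brown (amber) glass with a black cap, round, 45 mm in diameter from the bottom to 52 mm up, narrowing above to a 26 mm cap, 84 mm tall, standing upright; z is its axis; may be taken half-way up. Belongs to the kit.
- tall_vial_mid (a point): centre, half-way up, of the sample vial: a slim clear glass vial with a pale-brown filling and a black cap, 22 mm thick, 96 mm tall, standing upright; z is its axis; grips as a square bar 20 mm wide along its x and y. Take it high, about 30 mm below its top, so that its cap stays clear of the works behind the fingers. Belongs to the kit.
- spirit_lamp_mid (a point): centre, half-way up, of the spirit lamp: clear round glass 62 mm wide with a shiny cap 30 mm wide, 82 mm tall. Looks a little like the stain jar but does not belong to the kit.
- label_carton_mid (a point): centre, half-way up, of the label carton: white with a green corner, 43 mm (its x) by 94 mm (its y) by 70 mm tall. A box like the cover slips, but does not belong to the kit.
- insert_blue: blue insert, 100 x 100 x 20 mm, with a round pocket 77 mm across, cut for the stain jar. Origin: centre of its underside, on the pocket's axis, 5 mm above the worktop; x, y along its edges. Pocket floor 5 mm, rim 20 mm above the origin. Fixed in the caddy (white tray 214 mm square, 20 mm high): four inserts two by two, 101 mm apart, in any order.
- insert_grey: grey insert, 100 x 100 x 20 mm, with a rectangular pocket 71 mm (along its x) by 91 mm (along its y), cut for the cover-slip box. Origin: centre of its underside, on the pocket's axis, 5 mm above the worktop; x, y along its edges. Pocket floor 5 mm, rim 20 mm above the origin. Fixed in the caddy (white tray 214 mm square, 20 mm high): four inserts two by two, 101 mm apart, in any order.
- insert_yellow: yellow insert, 100 x 100 x 20 mm, with a round pocket 61 mm across, cut for the amber bottle. Origin: centre of its underside, on the pocket's axis, 5 mm above the worktop; x, y along its edges. Pocket floor 5 mm, rim 20 mm above the origin. Fixed in the caddy (white tray 214 mm square, 20 mm high): four inserts two by two, 101 mm apart, in any order.
- insert_red: red insert, 100 x 100 x 20 mm, with a small round pocket 43 mm across, cut for the tall vial. Origin: centre of its underside, on the pocket's axis, 5 mm above the worktop; x, y along its edges. Pocket floor 5 mm, rim 20 mm above the origin. Fixed in the caddy (white tray 214 mm square, 20 mm high): four inserts two by two, 101 mm apart, in any order.
Things that resemble listed ones, but are neither listed nor needed, are in the scene too. Several things look just like the part that bears coverslip_box_mid: the one meant starts farthest from the robot's base.

How it is judged:
By the outcome, as a careful person would: the job done as asked, in the order asked, and still so for the second after the job is handed in, with the robot touching nothing.
It also fails if it takes over 96 s, if anything falls off the work surface, if the arm or the gripper's body presses on something with over 40 N, if the wrist force passes 120 N, or if a joint passes its speed limit or range.

## Working session

There is one attempt and no reset: what is moved stays moved. The work goes in short steps, Python scripts to look and compute and a shell command to move; the robot and the scene stay as the last step left them, time stands still between calls to the robot, and variables do not carry over. Pictures are saved under pics/ and viewed, at most 14 in all, crops included, and the job is handed in when it is done.

```bash
mkdir -p pics; ls; python3 - <<'E'
from workcell import *
import cv2
for n in("scene","top"):
    f=grab_frame(n);cv2.imwrite(f"pics/{n}0.png",f["pixels"][:,:,::-1])
    print(n,f["K"],f["eye"],f["rotation"],[k for k in f])
o=get_obs();print(o)
E
```

```text
pics
scene [[581.62056859   0.         317.61859514]
 [  0.         581.62056859 232.33672638]
 [  0.           0.           1.        ]] [-0.3016053   1.20966778  0.71678685] [[-0.84402671  0.23575246 -0.48170498]
 [-0.53573584 -0.329405    0.77748277]
 [ 0.02461745  0.91428285  0.40432766]] ['pixels', 'K', 'eye', 'rotation']
top [[464.2071346    0.         319.52565393]
 [  0.         464.2071346  244.4023655 ]
 [  0.           0.           1.        ]] [0.23730638 0.01150665 1.18967138] [[-1.20243887e-02  9.77818724e-01 -2.09107524e-01]
 [-9.99925521e-01 -1.21954786e-02  4.71173088e-04]
 [-2.08944447e-03  2.09097616e-01  9.77892541e-01]] ['pixels', 'K', 'eye', 'rotation']
{'t': 0.1, 'joint_pos': array([-7.66038654e+01,  1.22198688e+01, -2.00408144e+00,  7.58297662e+01,
       -9.35923209e-04,  8.99987016e+01]), 'joint_velocities': array([-0.02067474, -0.01338201,  0.09984783,  0.01080814, -0.02430485,
        0.04996381]), 'joint_efforts': array([ 7.22459536e-04, -6.87253332e+01,  4.87803054e+01,  1.24177965e-02,
        1.30770391e-04, -6.19451583e-06]), 'eef_pos': array([ 0.11576862, -0.48611351,  0.23088799]), 'tool_rot': array([[ 9.72786257e-01,  2.31704217e-01, -2.33099034e-04],
       [ 2.31704334e-01, -9.72785833e-01,  9.08234432e-04],
       [-1.63136895e-05, -9.37528030e-04, -9.99999560e-01]]), 'force': array([-0.11631088, -0.07954307, -0.07558038]), 'ft_torque': array([0.0295661 , 0.02166289, 0.02952589]), 'gripper_force': 0.0, 'gripper_width': 0.08530113233469072}
```

View pics/scene0.png

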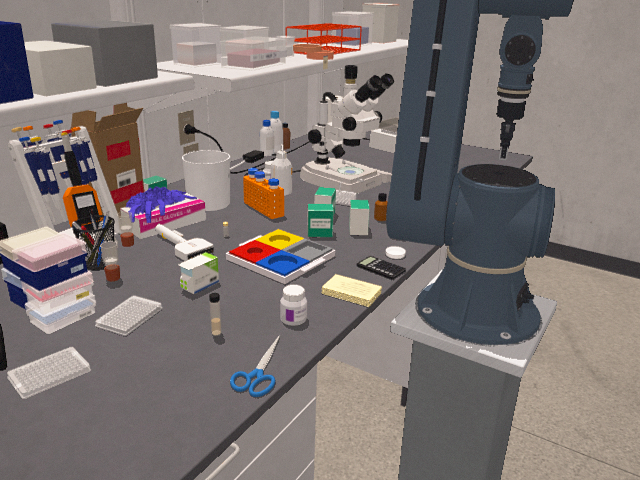

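View pics/top0.png

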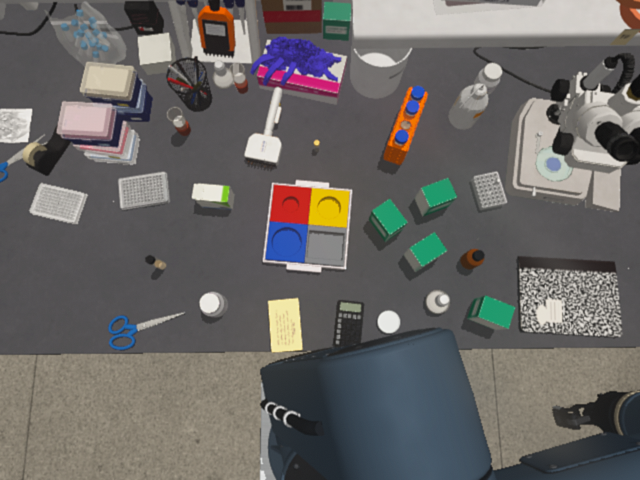

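Scene: the caddy is at top px (308,226), with red top-left, yellow top-right, blue bottom-left and grey bottom-right.
- **Vial:** (156,262).
- **White jar:** (213,305). The lamp candidate is (438,301).
- **Oil bottle:** (473,258).
- **Label carton:** (212,195).
- **Green boxes:** (389,219), (436,197), (427,252) and (492,313). The one on the back shelf at (338,20) is excluded.

Next I measure all of these and confirm with enlarged crops.

```bash
cat > h.py <<'E'
from workcell import *
import cv2, numpy as np
def ray(f,u,v):
    K=f["K"]; d=np.array([(u-K[0,2])/K[0,0],-(v-K[1,2])/K[1,1],-1.]); return np.array(f["rotation"])@d
def onz(f,u,v,z):
    d=ray(f,u,v); e=np.array(f["eye"]); return e+d*(z-e[2])/d[2]
def proj(f,p):
    q=np.array(f["rotation"]).T@(np.array(p)-f["eye"]); K=f["K"]
    return np.array([K[0,2]+K[0,0]*q[0]/-q[2],K[1,2]-K[1,1]*q[1]/-q[2]])
def blobs(f,lo,hi,amin=60):
    hsv=cv2.cvtColor(f["pixels"],cv2.COLOR_RGB2HSV); m=cv2.inRange(hsv,np.array(lo),np.array(hi))
    m=cv2.morphologyEx(m,cv2.MORPH_OPEN,np.ones((3,3)))
    return [c for c in cv2.findContours(m,cv2.RETR_EXTERNAL,cv2.CHAIN_APPROX_NONE)[0] if cv2.contourArea(c)>amin]
def rect_z(f,c,z):
    p=np.array([onz(f,u,v,z)[:2] for u,v in c[:,0]],np.float32)*1000
    return cv2.minAreaRect(p)
E
python3 - <<'E'
from h import *
f=grab_frame("top");s=grab_frame("scene")
for n,lo,hi,z in [("red",(0,150,100),(6,255,255),.025),("yel",(20,180,150),(30,255,255),.025),("blue",(105,150,120),(122,255,255),.025),("green",(70,150,90),(90,255,255),.085)]:
    for c in blobs(f,lo,hi,150):
        (u,v),_=cv2.minEnclosingCircle(c)
        r=rect_z(f,c,z); print(n,int(u),int(v),np.round(r[0],1),np.round(r[1],1),round(r[2],1),"dist",round(np.hypot(*r[0])))
hsv=cv2.cvtColor(f["pixels"],cv2.COLOR_RGB2HSV)
P=f["pixels"][:,:,::-1]; Q=s["pixels"][:,:,::-1]
A=cv2.resize(P[170:340,365:525],None,fx=3.5,fy=3.5,interpolation=2)
cv2.imwrite("pics/cropA.png",A)
B=cv2.resize(P[175:325,130:360],None,fx=3.4,fy=3.4,interpolation=2); cv2.imwrite("pics/cropB.png",B)
C=cv2.resize(Q[170:350,170:420],None,fx=3.2,fy=3.2,interpolation=2); cv2.imwrite("pics/cropC.png",C)
E
```

```text
red 290 203 [596.2  86.1] [97.6 95.8] 84.1 dist 602
yel 328 207 [585.1 -13.7] [98.5 97.7] 84.1 dist 585
blue 286 241 [494.7  96.2] [97.8 98.7] 84.1 dist 504
green 496 311 [ 307.  -404.1] [73.2 52.7] 67.1 dist 507
green 428 249 [ 459.4 -252.2] [52.4 72.8] 31.3 dist 524
green 389 216 [ 542.  -161.8] [73.7 53.6] 34.2 dist 566
green 438 191 [ 603.5 -287.8] [53.3 72.4] 21.5 dist 669
```

View pics/cropA.png

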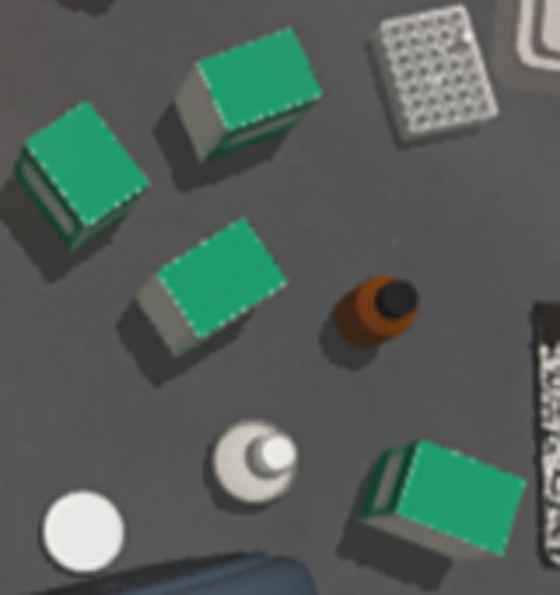

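View pics/cropB.png

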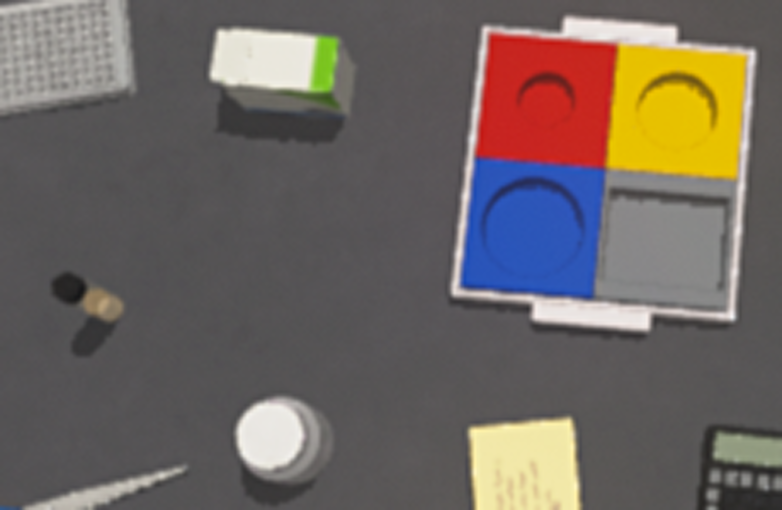

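View pics/cropC.png

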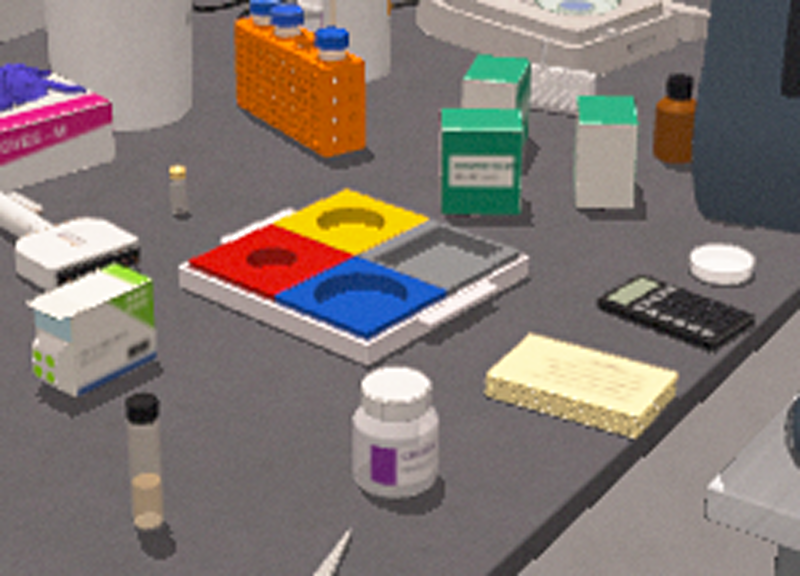

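Confirmed in the crops. Green boxes are at (438,191) 669 mm, (389,216) 566 mm, (428,249) 524 mm and (496,311) 507 mm from the base. (438,191) is the farthest and matches the description. The white jar with the purple label at (213,305) is the stain jar, and (438,301) is the lamp. The grey pocket's long side runs along world y.

```bash
cat >> h.py <<'E'
def plan(x,y,z,yaw):
    "shift in tool units (30mm) now, then spin, to reach TCP xyz (m) with tool-x yaw (mod 180)"
    o=get_obs();R=np.array(o["tool_rot"]);p=o["eef_pos"]
    d=R.T@(np.array([x,y,z])-p)/.03; a=np.degrees(np.arctan2(R[1,0],R[0,0])); s=(a-yaw+90)%180-90
    print("TCP",np.round(p*1000,1),"yaw",round(a,1),"j",np.round(o["joint_pos"],0),"SHIFT",np.round(d,2),"SPIN",round(s,1),"t",round(o["t"],1),"w",round(o["gripper_width"]*1000,1),"F",np.round(o["force"],1))
E
python3 - <<'E'
from h import *
f=grab_frame("top");s=grab_frame("scene")
def near(f,lo,hi,p,z,n,a=15):
    cs=blobs(f,lo,hi,a)
    c=min(cs,key=lambda c:np.hypot(*(c[:,0].mean(0)-p)))
    P=np.array([onz(f,u,v,z)[:2] for u,v in c[:,0]],np.float32)*1000
    (x,y),r=cv2.minEnclosingCircle(P); print(n,np.round(c[:,0].mean(0)),"world",round(x,1),round(y,1),"r",round(r,1))
near(f,(0,0,195),(180,40,255),(210,304),.076,"jar lid")
near(s,(0,0,195),(180,40,255),(293,291),.076,"jar lid sc")
near(f,(0,0,0),(180,255,45),(480,258),.084,"cap")
near(s,(0,0,0),(180,255,45),(382,197),.084,"cap sc")
near(f,(0,0,0),(180,255,45),(151,260),.096,"vialcap")
near(s,(0,0,0),(180,255,45),(215,298),.096,"vialcap sc")
for c in blobs(s,(70,150,90),(90,255,255),80):
    print(np.round(c[:,0].mean(0)),cv2.boundingRect(c))
E
```

```text
jar lid [209. 302.] world 336.8 276.8 r 23.4
jar lid sc [293. 290.] world 336.8 276.3 r 25.0
cap [478. 255.] world 441.8 -372.0 r 13.7
cap sc [382. 197.] world 433.4 -358.4 r 29.7
vialcap [150. 259.] world 439.3 417.6 r 10.3
vialcap sc [214. 299.] world 430.3 428.6 r 11.9
[320. 232.] (308, 228, 24, 9)
[320. 214.] (309, 211, 24, 7)
[320. 207.] (308, 204, 25, 6)
[359. 203.] (351, 200, 17, 8)
[325. 191.] (317, 187, 17, 8)
```

```bash
python3 -m creep '[{"x":0.4,"y":-0.3},{"x":0.7,"y":-0.5},{"x":0.9,"y":-0.7},{"x":0.9,"y":-0.7},{"x":0.9,"y":-0.7},{"x":0.9,"y":-0.7},{"x":0.9,"y":-0.7},{"x":0.9,"y":-0.7},{"x":0.9,"y":-0.7},{"x":0.9,"y":-0.7},{"x":0.9,"y":-0.7},{"x":0.9,"y":-0.7},{"x":0.9,"y":-0.7},{"x":0.9,"y":-0.7},{"x":0.9,"y":-0.7},{"x":0.9,"y":-0.7},{"x":0.9,"y":-0.7},{"x":0.5,"y":-0.4}]' 1 60
python3 -c "
from h import *
plan(.337,.2766,.15,0)"
```

```text
TCP [ 115.8 -486.3  231.1] yaw 13.4 j [-77.  12.  -2.  76.  -0.  90.] SHIFT [ 13.06 -23.03   2.71] SPIN 13.4 t 0.3 w 85.3 F [ 0.5 -0.4  0.2]$[0]: bad value
```

```bash
python3 -m creep '[{"x":0.4,"y":-0.3,"z":0,"spin":0},{"x":0.7,"y":-0.5,"z":0,"spin":0},{"x":0.9,"y":-0.7,"z":0,"spin":0},{"x":0.9,"y":-0.7,"z":0,"spin":0}]' 1 60
python3 -c "
from h import *
plan(.337,.2766,.15,0)"
```

```text
t: 0.63
eef_pos: [0.1857, -0.4007, 0.2311]
tool_rot: [[0.973, 0.23, 0.0], [0.23, -0.973, 0.0], [0.0, -0.0, -1.0]]
force: [1.5, 0.8, -0.2]
gripper_width: 0.0855
gripper_force: 0.0
TCP [ 185.7 -400.7  231.1] yaw 13.3 j [-65.   5. -10.  75.   0. 102.] SHIFT [ 10.11 -20.81   2.71] SPIN 13.3 t 0.6 w 85.5 F [ 1.5  0.8 -0.2]
```

```bash
python3 -m creep '[{"x":0.93,"y":-0.7,"z":0,"spin":0},{"x":0.93,"y":-0.7,"z":0,"spin":0},{"x":0.93,"y":-0.7,"z":0,"spin":0},{"x":0.93,"y":-0.7,"z":0,"spin":0},{"x":0.93,"y":-0.7,"z":0,"spin":0},{"x":0.93,"y":-0.7,"z":0,"spin":0},{"x":0.93,"y":-0.7,"z":0,"spin":0},{"x":0.93,"y":-0.7,"z":0,"spin":0},{"x":0.93,"y":-0.7,"z":0,"spin":0},{"x":0.93,"y":-0.7,"z":0,"spin":0},{"x":0.93,"y":-0.7,"z":0,"spin":0},{"x":0.93,"y":-0.7,"z":0,"spin":0},{"x":0.93,"y":-0.7,"z":0,"spin":0}]' && python3 -m creep '[{"x":-0.17,"y":-0.88,"z":0,"spin":-7},{"x":-0.06,"y":-0.89,"z":0,"spin":-7},{"x":0.05,"y":-0.89,"z":0,"spin":-7},{"x":0.16,"y":-0.88,"z":0,"spin":-7},{"x":0.27,"y":-0.86,"z":0,"spin":-7},{"x":0.37,"y":-0.82,"z":0,"spin":-7},{"x":0.47,"y":-0.77,"z":0.3,"spin":-7},{"x":0.56,"y":-0.7,"z":0.3,"spin":-7},{"x":0.64,"y":-0.63,"z":0.3,"spin":-7},{"x":0.71,"y":-0.55,"z":0.3,"spin":-7}]'
python3 -c "
from h import *
plan(.337,.2766,.02,84.1)"
```

```text
t: 1.72
eef_pos: [0.4753, -0.0502, 0.2314]
tool_rot: [[0.973, 0.232, 0.0], [0.232, -0.973, 0.0], [0.0, 0.0, -1.0]]
force: [-0.1, -2.0, 0.5]
gripper_width: 0.0858
gripper_force: 0.0
t: 2.55
eef_pos: [0.3638, 0.1945, 0.195]
tool_rot: [[0.109, 0.994, 0.0], [0.994, -0.109, 0.0], [0.0, 0.0, -1.0]]
force: [0.5, 0.3, 0.2]
gripper_width: 0.0856
gripper_force: 0.0
TCP [363.8 194.5 195. ] yaw 83.7 j [ 28.   3. -18.  69.   0. 124.] SHIFT [ 2.62 -1.19  5.83] SPIN -0.4 t 2.5 w 85.6 F [0.5 0.3 0.2]
```

```bash
python3 -m creep '[{"x":0.8,"y":-0.35,"z":0.5,"spin":0},{"x":0.8,"y":-0.35,"z":0.8,"spin":0},{"x":0.6,"y":-0.3,"z":0.8,"spin":0},{"x":0.3,"y":-0.15,"z":0.3,"spin":0},{"x":0,"y":0,"z":0,"spin":0},{"x":0,"y":0,"z":0,"spin":0}]' 
python3 -c "
from h import *
plan(.337,.2766,.022,84.1)"
```

```text
t: 3.05
eef_pos: [0.339, 0.2715, 0.1237]
tool_rot: [[0.114, 0.993, -0.0], [0.993, -0.114, -0.001], [-0.001, -0.0, -1.0]]
force: [0.3, -1.1, 0.6]
gripper_width: 0.0856
gripper_force: 0.0
TCP [339.  271.5 123.7] yaw 83.5 j [ 39.   8. -24.  59.  -0. 135.] SHIFT [ 0.16 -0.08  3.39] SPIN -0.6 t 3.0 w 85.6 F [ 0.3 -1.1  0.6]
```

```bash
python3 -m creep '[{"x":0.16,"y":-0.08,"z":0.5,"spin":-0.6},{"x":0,"y":0,"z":0.8,"spin":0},{"x":0,"y":0,"z":0.8,"spin":0},{"x":0,"y":0,"z":0.7,"spin":0},{"x":0,"y":0,"z":0.4,"spin":0},{"x":0,"y":0,"z":0.19,"spin":0},{"x":0,"y":0,"z":0,"spin":0}]' && python3 -m creep '[{"x":0,"y":0,"z":0,"spin":0},{"x":0,"y":0,"z":0,"spin":0},{"x":0,"y":0,"z":0,"spin":0},{"x":0,"y":0,"z":0,"spin":0},{"x":0,"y":0,"z":0,"spin":0},{"x":0,"y":0,"z":0,"spin":0},{"x":0,"y":0,"z":0,"spin":0},{"x":0,"y":0,"z":0,"spin":0}]' 0 60
```

```text
t: 3.63
eef_pos: [0.338, 0.2761, 0.0218]
tool_rot: [[0.106, 0.994, -0.0], [0.994, -0.106, -0.0], [-0.0, -0.0, -1.0]]
force: [-0.6, -0.1, 0.1]
gripper_width: 0.085
gripper_force: 0.0
t: 4.3
eef_pos: [0.3384, 0.2772, 0.0232]
tool_rot: [[0.105, 0.995, 0.002], [0.995, -0.105, 0.001], [0.001, 0.002, -1.0]]
force: [-2.5, -4.6, 18.7]
gripper_width: 0.0574
gripper_force: 60.3
```

```bash
python3 -m creep '[{"x":0,"y":0,"z":-0.3,"spin":0},{"x":0,"y":0,"z":-0.6,"spin":0},{"x":-0.2,"y":0.2,"z":-0.8,"spin":0},{"x":-0.5,"y":0.5,"z":-0.5,"spin":0},{"x":-0.7,"y":0.75,"z":0,"spin":0},{"x":-0.7,"y":0.75,"z":0,"spin":0},{"x":-0.7,"y":0.75,"z":0,"spin":0},{"x":-0.7,"y":0.75,"z":0,"spin":0},{"x":-0.7,"y":0.75,"z":0,"spin":0},{"x":-0.7,"y":0.75,"z":0,"spin":0},{"x":-0.4,"y":0.6,"z":0,"spin":0},{"x":-0.12,"y":0.2,"z":0,"spin":0},{"x":0,"y":0,"z":0,"spin":0},{"x":0,"y":0,"z":0,"spin":0}]' 
python3 -c "
from h import *
plan(.4949,.0967,.032,84.1)
f=grab_frame('scene');cv2.imwrite('pics/s1.png',cv2.resize(f['pixels'][180:360,180:380,::-1],None,fx=3,fy=3))"
```

```text
t: 5.47
eef_pos: [0.4992, 0.0965, 0.088]
tool_rot: [[0.105, 0.994, -0.0], [0.994, -0.105, 0.0], [0.0, -0.0, -1.0]]
force: [-0.2, 0.6, -1.4]
gripper_width: 0.057
gripper_force: 65.1
TCP [499.2  96.5  88. ] yaw 84.0 j [ 11.  17. -16.  56.   0. 107.] SHIFT [-0.01 -0.14  1.87] SPIN -0.1 t 5.5 w 57.0 F [-0.2  0.6 -1.4]
```

View pics/s1.png

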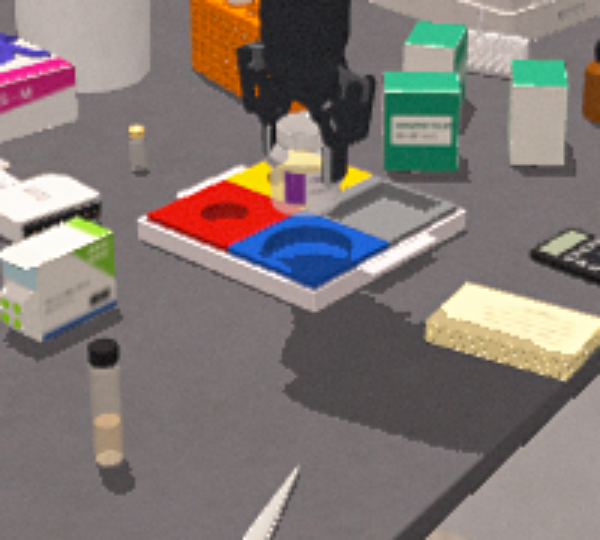

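The jar hangs upright in the grip above the blue pocket; I lower it.

```bash
python3 -m creep '[{"x":0,"y":-0.14,"z":0.3,"spin":0},{"x":0,"y":0,"z":0.5,"spin":0},{"x":0,"y":0,"z":0.5,"spin":0},{"x":0,"y":0,"z":0.3,"spin":0},{"x":0,"y":0,"z":0.12,"spin":0},{"x":0,"y":0,"z":0.05,"spin":0},{"x":0,"y":0,"z":0,"spin":0}]' && python3 -m creep '[{"x":0,"y":0,"z":0.03,"spin":0},{"x":0,"y":0,"z":0.03,"spin":0},{"x":0,"y":0,"z":0,"spin":0}]'
```

```text
t: 6.1
eef_pos: [0.4951, 0.0969, 0.0346]
tool_rot: [[0.104, 0.995, -0.0], [0.995, -0.104, -0.0], [-0.0, -0.0, -1.0]]
force: [0.7, 0.4, -1.4]
gripper_width: 0.0574
gripper_force: 65.1
t: 6.35
eef_pos: [0.4958, 0.0967, 0.0334]
tool_rot: [[0.105, 0.995, 0.001], [0.995, -0.105, 0.0], [0.0, 0.001, -1.0]]
force: [-0.5, 0.3, 3.0]
gripper_width: 0.0573
gripper_force: 65.6
```

```bash
python3 -m creep '[{"x":0,"y":0,"z":0,"spin":0},{"x":0,"y":0,"z":0,"spin":0},{"x":0,"y":0,"z":0,"spin":0},{"x":0,"y":0,"z":0,"spin":0},{"x":0,"y":0,"z":-0.2,"spin":0},{"x":0,"y":0,"z":-0.6,"spin":0},{"x":0,"y":0,"z":-1,"spin":0},{"x":0,"y":0,"z":-1,"spin":0},{"x":-0.4,"y":0.1,"z":-1,"spin":0},{"x":-0.8,"y":0.3,"z":-0.5,"spin":0}]' 1 && python3 -m creep '[{"x":-1,"y":0.4,"z":0,"spin":0},{"x":-1,"y":0.4,"z":0,"spin":0},{"x":-1,"y":0.4,"z":0,"spin":0},{"x":-1,"y":0.4,"z":0,"spin":0},{"x":-1,"y":0.4,"z":0,"spin":0},{"x":-1,"y":0.4,"z":0,"spin":0},{"x":-1,"y":0.4,"z":0,"spin":0},{"x":-1,"y":0.4,"z":0,"spin":0},{"x":-1,"y":0.4,"z":0,"spin":0},{"x":-1,"y":0.4,"z":0,"spin":0},{"x":-0.7,"y":0.3,"z":0,"spin":0},{"x":-0.4,"y":0.1,"z":0,"spin":0},{"x":0,"y":0,"z":0,"spin":-7},{"x":0,"y":0,"z":0,"spin":-7},{"x":0,"y":0,"z":0,"spin":-7},{"x":0,"y":0,"z":0,"spin":-6.4},{"x":0,"y":0,"z":0,"spin":0}]'
python3 -c "
from h import *
plan(.6035,-.2878,.042,111.5)"
```

```text
t: 7.18
eef_pos: [0.5041, 0.0609, 0.1657]
tool_rot: [[0.102, 0.995, 0.004], [0.995, -0.102, 0.001], [0.001, 0.004, -1.0]]
force: [1.7, -0.9, -0.3]
gripper_width: 0.0852
gripper_force: 0.0
t: 8.6
eef_pos: [0.5999, -0.2854, 0.1621]
tool_rot: [[-0.37, 0.929, 0.0], [0.929, 0.37, -0.0], [-0.0, 0.0, -1.0]]
force: [0.3, 0.6, -0.8]
gripper_width: 0.0856
gripper_force: 0.0
TCP [ 599.9 -285.4  162.1] yaw 111.7 j [-25.  33.  19.  76.  -0.  43.] SHIFT [-0.12  0.08  4.  ] SPIN 0.2 t 8.6 w 85.6 F [ 0.3  0.6 -0.8]
```

```bash
python3 -m creep '[{"x":-0.12,"y":0.08,"z":0.5,"spin":0.2},{"x":0,"y":0,"z":0.8,"spin":0},{"x":0,"y":0,"z":0.8,"spin":0},{"x":0,"y":0,"z":0.8,"spin":0},{"x":0,"y":0,"z":0.7,"spin":0},{"x":0,"y":0,"z":0.4,"spin":0},{"x":0,"y":0,"z":0,"spin":0}]'&& python3 -m creep '[{"x":0,"y":0,"z":0,"spin":0},{"x":0,"y":0,"z":0,"spin":0},{"x":0,"y":0,"z":0,"spin":0},{"x":0,"y":0,"z":0,"spin":0},{"x":0,"y":0,"z":0,"spin":0},{"x":0,"y":0,"z":0,"spin":0},{"x":0,"y":0,"z":0,"spin":0},{"x":0,"y":0,"z":0,"spin":0}]' 0 60
python3 -c "
from h import *
plan(.6035,-.2878,.042,111.5)
f=grab_frame('top');cv2.imwrite('pics/t1.png',cv2.resize(f['pixels'][150:350,240:500,::-1],None,fx=3,fy=3))"
```

```text
t: 9.18
eef_pos: [0.6019, -0.287, 0.039]
tool_rot: [[-0.358, 0.934, -0.004], [0.934, 0.358, 0.002], [0.003, -0.003, -1.0]]
force: [-0.7, -0.3, -0.2]
gripper_width: 0.0853
gripper_force: 0.0
t: 9.85
eef_pos: [0.6044, -0.2883, 0.0434]
tool_rot: [[-0.361, 0.933, 0.002], [0.933, 0.361, -0.001], [-0.002, 0.002, -1.0]]
force: [-0.9, -0.4, 7.0]
gripper_width: 0.0545
gripper_force: 63.7
TCP [ 604.4 -288.3   43.4] yaw 111.2 j [-26.  37.   8.  61.  -0.  43.] SHIFT [ 0.03 -0.02  0.05] SPIN -0.3 t 9.8 w 54.5 F [-0.9 -0.4  7. ]
```

View pics/t1.png

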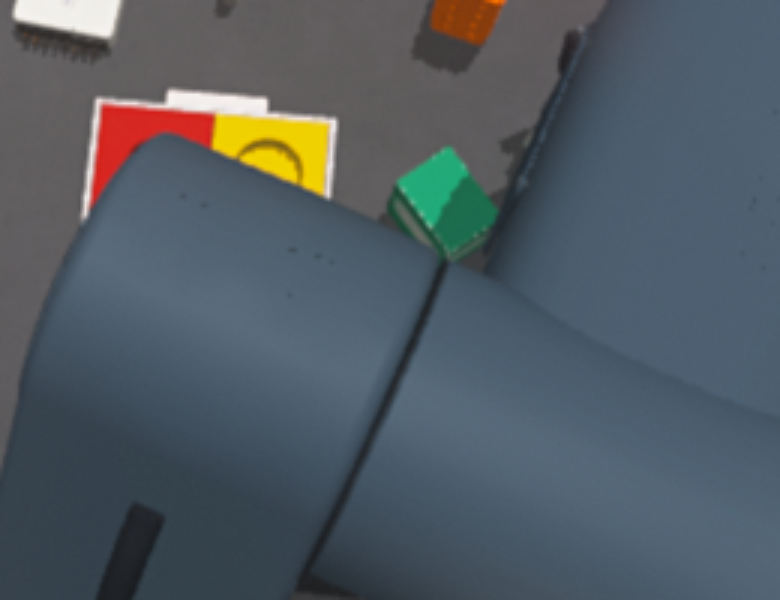

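The arm hides the caddy at top crop px (230,250). The box grip reads 54.5 mm wide, so it is held. I lift it over the neighbouring box and carry it to grey.

```bash
python3 -m creep '[{"x":0,"y":0,"z":-0.3,"spin":0},{"x":0,"y":0,"z":-0.7,"spin":0},{"x":0,"y":0,"z":-0.9,"spin":0},{"x":0,"y":0,"z":-0.9,"spin":0},{"x":0.2,"y":0,"z":-0.6,"spin":0},{"x":0.5,"y":0,"z":-0.3,"spin":0},{"x":0.8,"y":0,"z":0,"spin":0},{"x":0.9,"y":-0.05,"z":0,"spin":0},{"x":0.9,"y":-0.05,"z":0,"spin":0},{"x":0.9,"y":-0.05,"z":0,"spin":0},{"x":0.9,"y":-0.05,"z":0,"spin":0},{"x":0.9,"y":-0.05,"z":0,"spin":0},{"x":0.9,"y":-0.05,"z":0,"spin":0},{"x":0.9,"y":0,"z":0,"spin":0},{"x":0.9,"y":0,"z":0,"spin":0},{"x":0.8,"y":0,"z":0,"spin":0},{"x":0.5,"y":0,"z":0,"spin":3},{"x":0.3,"y":0,"z":0,"spin":6},{"x":0,"y":0,"z":0,"spin":6},{"x":0,"y":0,"z":0,"spin":6}]'&& python3 -m creep '[{"x":0,"y":0,"z":0.5,"spin":4},{"x":0,"y":0,"z":0.6,"spin":2},{"x":0,"y":0,"z":0.2,"spin":0},{"x":0,"y":0,"z":0,"spin":0},{"x":0,"y":0,"z":0,"spin":0}]'
python3 -c "
from h import *
plan(.4845,-.0038,.052,84.1)
f=grab_frame('scene');cv2.imwrite('pics/s2.png',cv2.resize(f['pixels'][180:300,200:380,::-1],None,fx=4,fy=4))"
```

```text
t: 11.57
eef_pos: [0.4839, -0.0022, 0.1539]
tool_rot: [[0.001, 1.0, 0.001], [1.0, -0.001, 0.0], [0.0, 0.001, -1.0]]
force: [-0.6, -0.5, -0.6]
gripper_width: 0.0543
gripper_force: 63.1
t: 11.98
eef_pos: [0.4839, -0.0028, 0.1145]
tool_rot: [[0.1, 0.995, 0.0], [0.995, -0.1, 0.0], [0.0, 0.0, -1.0]]
force: [0.7, 0.7, -1.6]
gripper_width: 0.0547
gripper_force: 63.4
TCP [483.9  -2.8 114.5] yaw 84.3 j [ -0.  13. -18.  59.   0.  95.] SHIFT [-0.03  0.02  2.08] SPIN 0.2 t 12.0 w 54.7 F [ 0.7  0.7 -1.6]
```

View pics/s2.png

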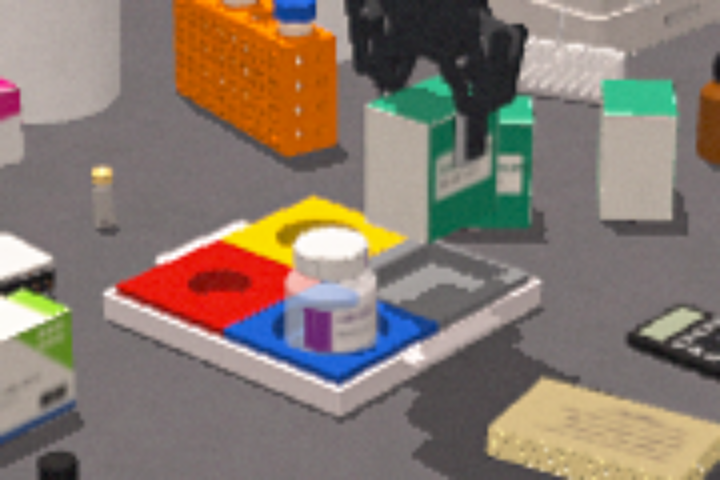

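The jar stands in the blue pocket (crop px (330,300)). The box hangs square above grey, and I lower it.

```bash
python3 -m creep '[{"x":-0.03,"y":0.02,"z":0.3,"spin":0.2},{"x":0,"y":0,"z":0.5,"spin":0},{"x":0,"y":0,"z":0.5,"spin":0},{"x":0,"y":0,"z":0.4,"spin":0},{"x":0,"y":0,"z":0.17,"spin":0},{"x":0,"y":0,"z":0.06,"spin":0},{"x":0,"y":0,"z":0.03,"spin":0},{"x":0,"y":0,"z":0,"spin":0}]' && python3 -m creep '[{"x":0,"y":0,"z":0.03,"spin":0},{"x":0,"y":0,"z":0.03,"spin":0},{"x":0,"y":0,"z":0,"spin":0}]'
```

```text
t: 12.7
eef_pos: [0.4848, -0.0038, 0.0554]
tool_rot: [[0.105, 0.995, 0.001], [0.995, -0.105, -0.0], [0.0, 0.001, -1.0]]
force: [-0.1, -0.3, -0.9]
gripper_width: 0.0543
gripper_force: 63.4
t: 12.95
eef_pos: [0.4847, -0.0037, 0.0534]
tool_rot: [[0.104, 0.995, 0.001], [0.995, -0.104, 0.0], [0.0, 0.001, -1.0]]
force: [0.6, 0.1, -0.7]
gripper_width: 0.0545
gripper_force: 63.7
```

```bash
python3 -m creep '[{"x":0,"y":0,"z":0.03,"spin":0},{"x":0,"y":0,"z":0.02,"spin":0},{"x":0,"y":0,"z":0,"spin":0}]'
```

```text
t: 13.2
eef_pos: [0.4848, -0.0037, 0.0533]
tool_rot: [[0.105, 0.995, 0.002], [0.995, -0.105, 0.0], [0.0, 0.002, -1.0]]
force: [-11.3, 2.3, 33.4]
gripper_width: 0.0541
gripper_force: 66.9
```

```bash
python3 -m creep '[{"x":0,"y":0,"z":-0.03,"spin":0},{"x":0,"y":0,"z":0,"spin":0}]' && python3 -m creep '[{"x":0,"y":0,"z":0,"spin":0},{"x":0,"y":0,"z":0,"spin":0},{"x":0,"y":0,"z":0,"spin":0},{"x":0,"y":0,"z":0,"spin":0},{"x":0,"y":0,"z":-0.2,"spin":0},{"x":0,"y":0,"z":-0.6,"spin":0},{"x":0,"y":0,"z":-1,"spin":0},{"x":0,"y":0,"z":-1,"spin":0},{"x":-0.2,"y":0,"z":-0.5,"spin":0},{"x":-0.6,"y":0,"z":0,"spin":0},{"x":-1,"y":0,"z":0,"spin":0},{"x":-1,"y":0,"z":0,"spin":0},{"x":-1,"y":0,"z":0,"spin":0},{"x":-1,"y":0,"z":0,"spin":0},{"x":-1,"y":0,"z":0,"spin":0},{"x":-1,"y":0,"z":0,"spin":0},{"x":-1,"y":0,"z":0,"spin":0},{"x":-1,"y":0,"z":0,"spin":0}]' 1  && python3 -m creep '[{"x":-1,"y":0,"z":0,"spin":0},{"x":-1,"y":0,"z":0,"spin":0},{"x":-1,"y":0,"z":0,"spin":0},{"x":-0.5,"y":-0.1,"z":0,"spin":0},{"x":-0.2,"y":0,"z":0,"spin":0},{"x":0,"y":0,"z":0,"spin":0},{"x":0,"y":0,"z":0,"spin":0}]'
python3 -c "
from h import *
plan(.4418,-.372,.018,84.1)
f=grab_frame('top');cv2.imwrite('pics/t2.png',cv2.resize(f['pixels'][150:350,240:500,::-1],None,fx=3,fy=3))"
```

```text
t: 13.37
eef_pos: [0.4847, -0.0037, 0.0534]
tool_rot: [[0.104, 0.995, 0.001], [0.995, -0.104, 0.0], [0.0, 0.001, -1.0]]
force: [-4.9, 0.8, 15.4]
gripper_width: 0.0541
gripper_force: 65.4
t: 14.87
eef_pos: [0.4563, -0.2679, 0.152]
tool_rot: [[0.105, 0.995, 0.0], [0.995, -0.105, -0.0], [-0.0, 0.0, -1.0]]
force: [0.4, 0.0, 1.2]
gripper_width: 0.0856
gripper_force: 0.0
t: 15.45
eef_pos: [0.4422, -0.3757, 0.1516]
tool_rot: [[0.105, 0.995, -0.0], [0.995, -0.105, 0.0], [0.0, -0.0, -1.0]]
force: [0.9, 1.0, 0.2]
gripper_width: 0.0857
gripper_force: 0.0
TCP [ 442.2 -375.7  151.6] yaw 84.0 j [-40.  23.   1.  68.   0.  56.] SHIFT [ 0.12 -0.03  4.45] SPIN -0.1 t 15.4 w 85.7 F [0.9 1.  0.2]
```

View pics/t2.png

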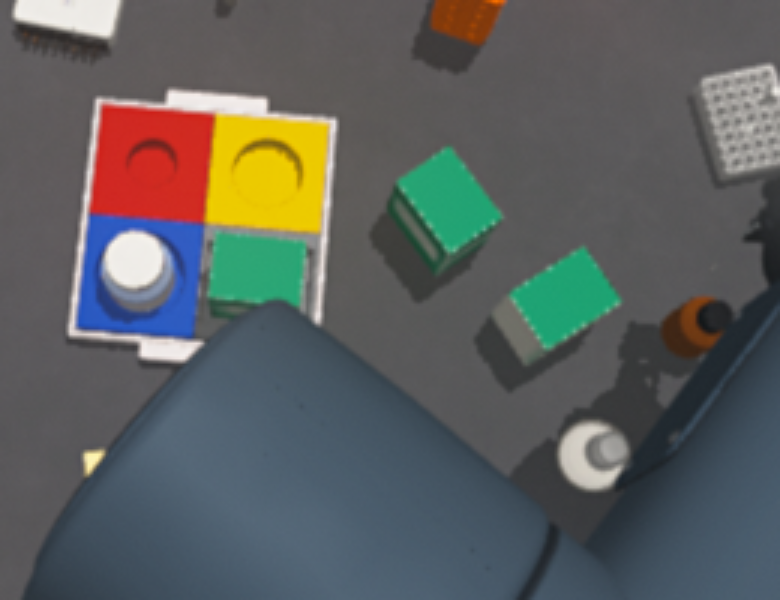

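The box sits in grey (crop px (258,270)) and the jar in blue (137,265). Next is the bottle.

```bash
python3 -m creep '[{"x":0.12,"y":-0.03,"z":0.5,"spin":0},{"x":0,"y":0,"z":0.9,"spin":0},{"x":0,"y":0,"z":0.9,"spin":0},{"x":0,"y":0,"z":0.9,"spin":0},{"x":0,"y":0,"z":0.7,"spin":0},{"x":0,"y":0,"z":0.4,"spin":0},{"x":0,"y":0,"z":0.15,"spin":0},{"x":0,"y":0,"z":0,"spin":0}]' && python3 -m creep '[{"x":0,"y":0,"z":0,"spin":0},{"x":0,"y":0,"z":0,"spin":0},{"x":0,"y":0,"z":0,"spin":0},{"x":0,"y":0,"z":0,"spin":0},{"x":0,"y":0,"z":0,"spin":0},{"x":0,"y":0,"z":0,"spin":0},{"x":0,"y":0,"z":0,"spin":0},{"x":0,"y":0,"z":0,"spin":0},{"x":0,"y":0,"z":0,"spin":0},{"x":0,"y":0,"z":0,"spin":0}]' 0 60
```

```text
t: 16.17
eef_pos: [0.4415, -0.3714, 0.0174]
tool_rot: [[0.103, 0.995, -0.001], [0.995, -0.103, 0.001], [0.001, -0.001, -1.0]]
force: [0.4, 0.5, 1.0]
gripper_width: 0.0854
gripper_force: 0.0
t: 17.0
eef_pos: [0.4423, -0.3731, 0.0193]
tool_rot: [[0.105, 0.995, 0.002], [0.995, -0.105, -0.001], [-0.001, 0.002, -1.0]]
force: [-0.3, 2.4, 10.7]
gripper_width: 0.0435
gripper_force: 60.3
```

```bash
python3 -m creep '[{"x":0,"y":0,"z":-0.3,"spin":0},{"x":0,"y":0,"z":-0.7,"spin":0},{"x":0,"y":0,"z":-0.9,"spin":0},{"x":0,"y":0,"z":-0.9,"spin":0},{"x":0.2,"y":0.1,"z":-0.6,"spin":0},{"x":0.5,"y":0.15,"z":-0.3,"spin":0},{"x":0.8,"y":0.22,"z":0,"spin":0},{"x":0.9,"y":0.25,"z":0,"spin":0},{"x":0.9,"y":0.25,"z":0,"spin":0},{"x":0.9,"y":0.25,"z":0,"spin":0},{"x":0.9,"y":0.25,"z":0,"spin":0},{"x":0.9,"y":0.25,"z":0,"spin":0},{"x":0.9,"y":0.25,"z":0,"spin":0},{"x":0.9,"y":0.25,"z":0,"spin":0},{"x":0.9,"y":0.25,"z":0,"spin":0},{"x":0.9,"y":0.25,"z":0,"spin":0},{"x":0.9,"y":0.25,"z":0,"spin":0},{"x":0.9,"y":0.25,"z":0,"spin":0},{"x":0.6,"y":0.2,"z":0,"spin":0},{"x":0.3,"y":0.1,"z":0,"spin":0}]'&& python3 -m creep '[{"x":0,"y":0,"z":0.3,"spin":0},{"x":0,"y":0,"z":0.6,"spin":0},{"x":0,"y":0,"z":0.3,"spin":0},{"x":0,"y":0,"z":0,"spin":0},{"x":0,"y":0,"z":0,"spin":0}]'
python3 -c "
from h import *
plan(.5849,-.0142,.0293,84.1)
f=grab_frame('scene');cv2.imwrite('pics/s3.png',cv2.resize(f['pixels'][180:300,200:380,::-1],None,fx=4,fy=4))"
```

```text
t: 18.67
eef_pos: [0.586, -0.0146, 0.1297]
tool_rot: [[0.103, 0.995, 0.001], [0.995, -0.103, 0.0], [0.0, 0.001, -1.0]]
force: [0.0, 0.5, -2.5]
gripper_width: 0.0435
gripper_force: 61.2
t: 19.08
eef_pos: [0.5845, -0.0176, 0.0928]
tool_rot: [[0.106, 0.994, -0.001], [0.994, -0.106, -0.0], [-0.0, -0.001, -1.0]]
force: [0.6, 0.3, 0.5]
gripper_width: 0.0435
gripper_force: 61.2
TCP [584.5 -17.6  92.8] yaw 83.9 j [-2. 26. -4. 61. -0. 94.] SHIFT [0.11 0.   2.11] SPIN -0.2 t 19.1 w 43.5 F [0.6 0.3 0.5]
```

View pics/s3.png

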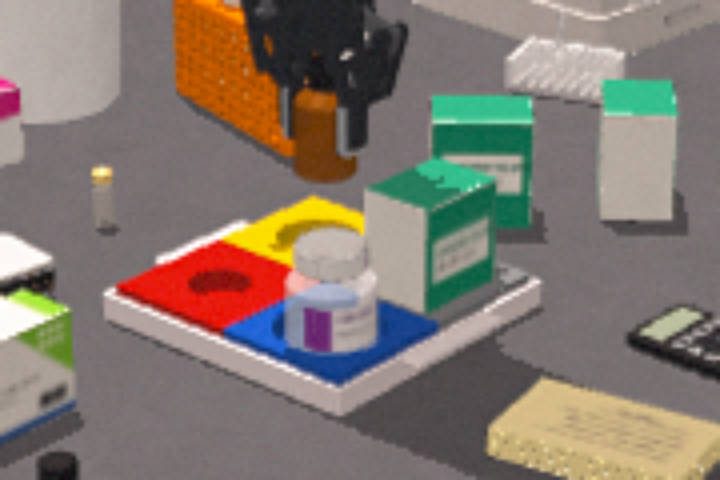

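The bottle hangs upright above yellow, with 16 mm to the green box when the fingers open. I lower it.

```bash
python3 -m creep '[{"x":0.11,"y":0,"z":0.3,"spin":0},{"x":0,"y":0,"z":0.5,"spin":0},{"x":0,"y":0,"z":0.5,"spin":0},{"x":0,"y":0,"z":0.4,"spin":0},{"x":0,"y":0,"z":0.2,"spin":0},{"x":0,"y":0,"z":0.09,"spin":0},{"x":0,"y":0,"z":0.04,"spin":0},{"x":0,"y":0,"z":0,"spin":0}]' && python3 -m creep '[{"x":0,"y":0,"z":0.03,"spin":0},{"x":0,"y":0,"z":0.02,"spin":0},{"x":0,"y":0,"z":0,"spin":0}]'
```

```text
t: 19.8
eef_pos: [0.5859, -0.0135, 0.0325]
tool_rot: [[0.105, 0.995, 0.001], [0.995, -0.105, -0.0], [0.0, 0.001, -1.0]]
force: [-0.7, -0.0, -1.7]
gripper_width: 0.0434
gripper_force: 61.2
t: 20.05
eef_pos: [0.5858, -0.0135, 0.0309]
tool_rot: [[0.105, 0.995, 0.001], [0.995, -0.105, 0.0], [0.0, 0.001, -1.0]]
force: [-0.6, -0.1, -1.7]
gripper_width: 0.0434
gripper_force: 61.2
```

```bash
python3 -m creep '[{"x":0,"y":0,"z":0.03,"spin":0},{"x":0,"y":0,"z":0.02,"spin":0},{"x":0,"y":0,"z":0,"spin":0}]'
```

```text
t: 20.3
eef_pos: [0.5857, -0.0135, 0.0294]
tool_rot: [[0.105, 0.995, 0.0], [0.995, -0.105, 0.0], [0.0, 0.0, -1.0]]
force: [-0.9, 0.1, 4.0]
gripper_width: 0.0431
gripper_force: 61.5
```

```bash
python3 -m creep '[{"x":0,"y":0,"z":0,"spin":0},{"x":0,"y":0,"z":0,"spin":0},{"x":0,"y":0,"z":0,"spin":0},{"x":0,"y":0,"z":0,"spin":0},{"x":0,"y":0,"z":-0.2,"spin":0},{"x":0,"y":0,"z":-0.6,"spin":0},{"x":0,"y":0,"z":-1,"spin":0},{"x":0,"y":0,"z":-1,"spin":0},{"x":0,"y":0,"z":-1,"spin":0},{"x":0.3,"y":-0.1,"z":-0.5,"spin":0},{"x":0.7,"y":-0.3,"z":0,"spin":0},{"x":0.9,"y":-0.42,"z":0,"spin":0},{"x":0.9,"y":-0.42,"z":0,"spin":0},{"x":0.9,"y":-0.42,"z":0,"spin":0},{"x":0.9,"y":-0.42,"z":0,"spin":0},{"x":0.9,"y":-0.42,"z":0,"spin":0},{"x":0.9,"y":-0.42,"z":0,"spin":0},{"x":0.9,"y":-0.42,"z":0,"spin":0},{"x":0.9,"y":-0.42,"z":0,"spin":0},{"x":0.9,"y":-0.42,"z":0,"spin":0}]' 1 && python3 -m creep '[{"x":0.9,"y":-0.42,"z":0,"spin":0},{"x":0.9,"y":-0.42,"z":0,"spin":0},{"x":0.9,"y":-0.42,"z":0,"spin":0},{"x":0.9,"y":-0.42,"z":0,"spin":0},{"x":0.7,"y":-0.34,"z":0,"spin":0},{"x":0.4,"y":-0.2,"z":0,"spin":0},{"x":0,"y":0,"z":0,"spin":0},{"x":0,"y":0,"z":0,"spin":0}]'
python3 -c "
from h import *
plan(.4393,.4176,.047,84.1)
f=grab_frame('top');cv2.imwrite('pics/t3.png',cv2.resize(f['pixels'][150:350,120:370,::-1],None,fx=3,fy=3))"
```

```text
t: 21.97
eef_pos: [0.4887, 0.2724, 0.1587]
tool_rot: [[0.105, 0.995, 0.0], [0.995, -0.105, 0.0], [0.0, 0.0, -1.0]]
force: [0.9, -0.1, -0.2]
gripper_width: 0.0852
gripper_force: 0.0
t: 22.63
eef_pos: [0.4378, 0.4183, 0.1582]
tool_rot: [[0.104, 0.995, 0.0], [0.995, -0.104, -0.0], [-0.0, 0.0, -1.0]]
force: [-0.1, -0.6, -0.4]
gripper_width: 0.0854
gripper_force: 0.0
TCP [437.8 418.3 158.2] yaw 84.1 j [ 44.  26.   7.  71.  -0. 140.] SHIFT [-0.02  0.05  3.71] SPIN -0.0 t 22.6 w 85.4 F [-0.1 -0.6 -0.4]
```

View pics/t3.png

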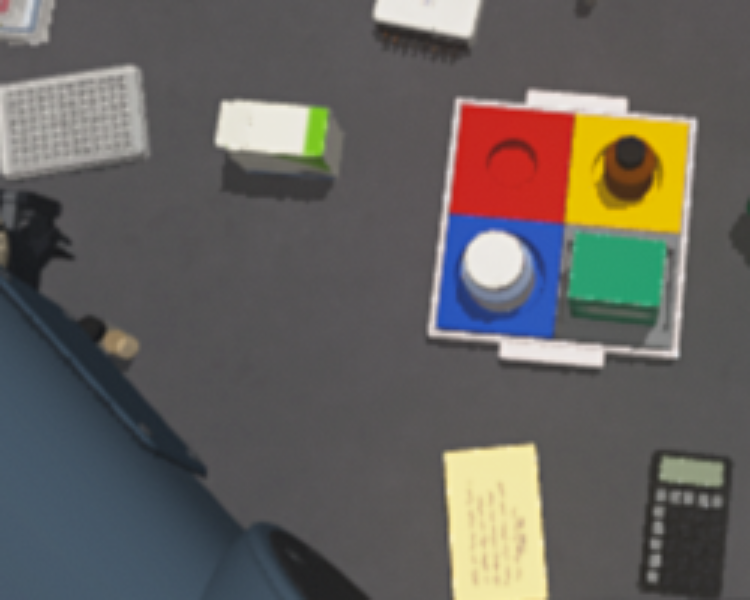

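The jar, box and bottle are all in their pockets (crop px (497,262), (617,272), (630,165)), and the carton hasn't moved. Next is the vial.

```bash
python3 -m creep '[{"x":0,"y":0.05,"z":0.5,"spin":0},{"x":0,"y":0,"z":0.8,"spin":0},{"x":0,"y":0,"z":0.9,"spin":0},{"x":0,"y":0,"z":0.8,"spin":0},{"x":0,"y":0,"z":0.5,"spin":0},{"x":0,"y":0,"z":0.2,"spin":0},{"x":0,"y":0,"z":0,"spin":0}]' && python3 -m creep '[{"x":0,"y":0,"z":0,"spin":0},{"x":0,"y":0,"z":0,"spin":0},{"x":0,"y":0,"z":0,"spin":0},{"x":0,"y":0,"z":0,"spin":0},{"x":0,"y":0,"z":0,"spin":0},{"x":0,"y":0,"z":0,"spin":0},{"x":0,"y":0,"z":0,"spin":0},{"x":0,"y":0,"z":0,"spin":0},{"x":0,"y":0,"z":0,"spin":0},{"x":0,"y":0,"z":0,"spin":0},{"x":0,"y":0,"z":0,"spin":0},{"x":0,"y":0,"z":0,"spin":0}]' 0 40
python3 -c "
from h import *
plan(.5953,.0863,.13,84.1)
f=grab_frame('scene');cv2.imwrite('pics/s4.png',cv2.resize(f['pixels'][220:360,130:290,::-1],None,fx=4,fy=4))"
```

```text
t: 23.27
eef_pos: [0.4394, 0.4166, 0.0462]
tool_rot: [[0.106, 0.994, -0.001], [0.994, -0.106, -0.002], [-0.002, -0.001, -1.0]]
force: [0.5, 0.4, 0.5]
gripper_width: 0.0855
gripper_force: 0.0
t: 24.27
eef_pos: [0.4397, 0.4186, 0.0479]
tool_rot: [[0.104, 0.995, 0.001], [0.995, -0.104, 0.001], [0.001, 0.001, -1.0]]
force: [-0.2, -0.4, 6.0]
gripper_width: 0.0258
gripper_force: 38.9
TCP [439.7 418.6  47.9] yaw 84.0 j [ 44.  30.  -4.  56.   0. 140.] SHIFT [-10.47   6.32  -2.74] SPIN -0.1 t 24.3 w 25.8 F [-0.2 -0.4  6. ]
```

View pics/s4.png

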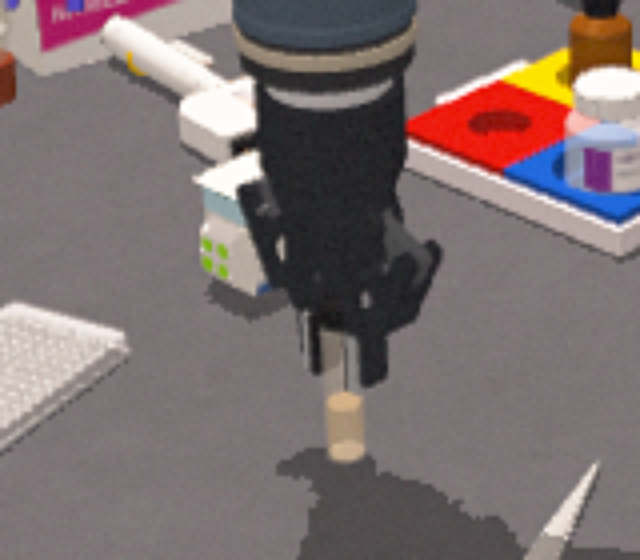

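The vial is caught upright (crop px (345,425)), but the 25.8 mm width says the grip is near the diagonal of its square section. I open, turn and grip again.

```bash
python3 -m creep '[{"x":0,"y":0,"z":0,"spin":0},{"x":0,"y":0,"z":0,"spin":0},{"x":0,"y":0,"z":0,"spin":0},{"x":0,"y":0,"z":0,"spin":-7},{"x":0,"y":0,"z":0,"spin":-7},{"x":0,"y":0,"z":0,"spin":-7},{"x":0,"y":0,"z":0,"spin":-7},{"x":0,"y":0,"z":0,"spin":-7},{"x":0,"y":0,"z":0,"spin":0}]' 0.7 && python3 -m creep '[{"x":0,"y":0,"z":0,"spin":0},{"x":0,"y":0,"z":0,"spin":0},{"x":0,"y":0,"z":0,"spin":0},{"x":0,"y":0,"z":0,"spin":0},{"x":0,"y":0,"z":0,"spin":0},{"x":0,"y":0,"z":0,"spin":0},{"x":0,"y":0,"z":0,"spin":0},{"x":0,"y":0,"z":0,"spin":0},{"x":0,"y":0,"z":0,"spin":0},{"x":0,"y":0,"z":0,"spin":0},{"x":0,"y":0,"z":0,"spin":0},{"x":0,"y":0,"z":0,"spin":0}]' 0 40
```

```text
t: 25.07
eef_pos: [0.4394, 0.4181, 0.047]
tool_rot: [[-0.49, 0.872, -0.0], [0.872, 0.49, -0.0], [-0.0, -0.0, -1.0]]
force: [-0.4, 0.4, 0.0]
gripper_width: 0.06
gripper_force: 0.0
t: 26.07
eef_pos: [0.4394, 0.4181, 0.0471]
tool_rot: [[-0.485, 0.875, 0.0], [0.875, 0.485, 0.0], [0.0, 0.0, -1.0]]
force: [0.2, 0.1, -0.6]
gripper_width: 0.0197
gripper_force: 42.4
```

Width is 19.7 mm now, so the grip is square. I carry it to red.

```bash
python3 -m creep '[{"x":0,"y":0,"z":-0.3,"spin":0},{"x":0,"y":0,"z":-0.7,"spin":0},{"x":0,"y":0,"z":-0.9,"spin":0},{"x":0,"y":0,"z":-0.9,"spin":0},{"x":-0.2,"y":0,"z":-0.4,"spin":0},{"x":-0.5,"y":-0.02,"z":0,"spin":0},{"x":-0.8,"y":-0.05,"z":0,"spin":0},{"x":-0.9,"y":-0.06,"z":0,"spin":0},{"x":-0.9,"y":-0.06,"z":0,"spin":0},{"x":-0.9,"y":-0.06,"z":0,"spin":0},{"x":-0.9,"y":-0.06,"z":0,"spin":0},{"x":-0.9,"y":-0.06,"z":0,"spin":0},{"x":-0.9,"y":-0.06,"z":0,"spin":0},{"x":-0.9,"y":-0.06,"z":0,"spin":0},{"x":-0.9,"y":-0.06,"z":0,"spin":0},{"x":-0.9,"y":-0.06,"z":0,"spin":0},{"x":-0.9,"y":-0.06,"z":0,"spin":0},{"x":-0.8,"y":-0.06,"z":0,"spin":0},{"x":-0.6,"y":-0.05,"z":0,"spin":0},{"x":-0.3,"y":-0.04,"z":0,"spin":0}]'&& python3 -m creep '[{"x":0,"y":0,"z":0.3,"spin":0},{"x":0,"y":0,"z":0.6,"spin":0},{"x":0,"y":0,"z":0.3,"spin":0},{"x":0,"y":0,"z":0,"spin":0},{"x":0,"y":0,"z":0,"spin":0}]'
python3 -c "
from h import *
plan(.5953,.0863,.057,119)
f=grab_frame('scene');cv2.imwrite('pics/s5.png',cv2.resize(f['pixels'][180:300,200:380,::-1],None,fx=4,fy=4))"
```

```text
t: 27.73
eef_pos: [0.5956, 0.0833, 0.1425]
tool_rot: [[-0.483, 0.876, -0.001], [0.876, 0.483, -0.001], [-0.0, -0.001, -1.0]]
force: [-0.6, -0.0, -0.8]
gripper_width: 0.0201
gripper_force: 42.5
t: 28.15
eef_pos: [0.5945, 0.0867, 0.1066]
tool_rot: [[-0.485, 0.874, -0.001], [0.874, 0.485, -0.0], [0.001, -0.001, -1.0]]
force: [0.1, 0.6, 0.2]
gripper_width: 0.0196
gripper_force: 42.5
TCP [594.5  86.7 106.6] yaw 119.0 j [ 8. 27.  1. 64.  0. 69.] SHIFT [-0.03  0.02  1.65] SPIN 0.0 t 28.1 w 19.6 F [0.1 0.6 0.2]
```

View pics/s5.png

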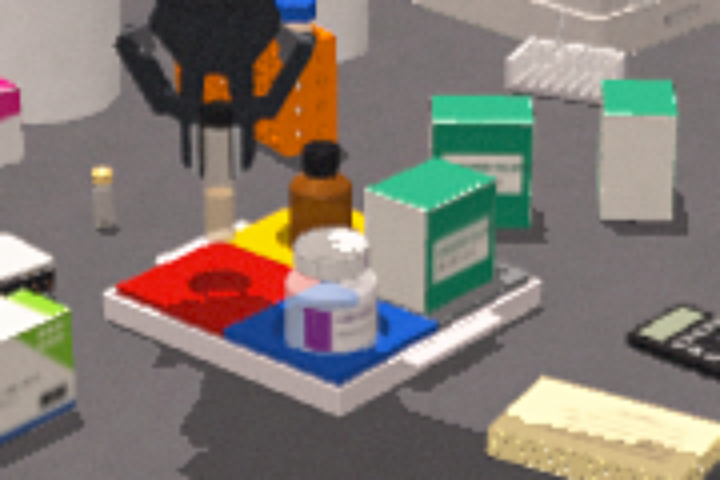

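The vial is upright above the red pocket. I lower it.

```bash
python3 -m creep '[{"x":-0.03,"y":0.02,"z":0.3,"spin":0},{"x":0,"y":0,"z":0.4,"spin":0},{"x":0,"y":0,"z":0.4,"spin":0},{"x":0,"y":0,"z":0.3,"spin":0},{"x":0,"y":0,"z":0.12,"spin":0},{"x":0,"y":0,"z":0.05,"spin":0},{"x":0,"y":0,"z":0,"spin":0}]' && python3 -m creep '[{"x":0,"y":0,"z":0.03,"spin":0},{"x":0,"y":0,"z":0.02,"spin":0},{"x":0,"y":0,"z":0,"spin":0}]'
```

```text
t: 28.78
eef_pos: [0.5963, 0.0856, 0.06]
tool_rot: [[-0.485, 0.875, 0.0], [0.875, 0.485, 0.0], [0.0, 0.0, -1.0]]
force: [-0.8, 0.8, -0.2]
gripper_width: 0.0195
gripper_force: 42.5
t: 29.03
eef_pos: [0.5965, 0.0856, 0.0588]
tool_rot: [[-0.485, 0.875, 0.001], [0.875, 0.485, 0.0], [-0.0, 0.001, -1.0]]
force: [-0.2, 0.6, -1.0]
gripper_width: 0.0196
gripper_force: 42.5
```

```bash
python3 -m creep '[{"x":0,"y":0,"z":0.03,"spin":0},{"x":0,"y":0,"z":0.02,"spin":0},{"x":0,"y":0,"z":0,"spin":0}]' && python3 -m creep '[{"x":0,"y":0,"z":0.02,"spin":0},{"x":0,"y":0,"z":0,"spin":0},{"x":0,"y":0,"z":0,"spin":0}]'
```

```text
t: 29.28
eef_pos: [0.5963, 0.0856, 0.057]
tool_rot: [[-0.485, 0.875, -0.0], [0.875, 0.485, 0.0], [0.0, 0.0, -1.0]]
force: [0.4, 0.6, -0.7]
gripper_width: 0.0196
gripper_force: 42.7
t: 29.53
eef_pos: [0.5964, 0.0856, 0.0569]
tool_rot: [[-0.485, 0.875, 0.0], [0.875, 0.485, 0.0], [-0.0, 0.0, -1.0]]
force: [-2.8, -0.2, 6.5]
gripper_width: 0.0198
gripper_force: 43.7
```

Contact. I release, retract straight up and move back to one side for a check.

```bash
python3 -m creep '[{"x":0,"y":0,"z":0,"spin":0},{"x":0,"y":0,"z":0,"spin":0},{"x":0,"y":0,"z":0,"spin":0},{"x":0,"y":0,"z":0,"spin":0},{"x":0,"y":0,"z":-0.2,"spin":0},{"x":0,"y":0,"z":-0.6,"spin":0},{"x":0,"y":0,"z":-1,"spin":0},{"x":0,"y":0,"z":-1,"spin":0},{"x":0,"y":0,"z":-1,"spin":0},{"x":0,"y":0,"z":-0.6,"spin":0},{"x":0.4,"y":0,"z":0,"spin":0},{"x":0.8,"y":0,"z":0,"spin":0},{"x":0.9,"y":0,"z":0,"spin":0},{"x":0.9,"y":0,"z":0,"spin":0},{"x":0.9,"y":0,"z":0,"spin":0},{"x":0.9,"y":0,"z":0,"spin":0},{"x":0.5,"y":0,"z":0,"spin":0},{"x":0,"y":0,"z":0,"spin":0},{"x":0,"y":0,"z":0,"spin":0}]' 1
python3 -c "
from h import *
f=grab_frame('scene');g=grab_frame('top')
a=cv2.resize(f['pixels'][180:300,200:360,::-1],(400,300),interpolation=2)
b=cv2.resize(g['pixels'][160:310,190:390,::-1],(400,300),interpolation=2)
cv2.imwrite('pics/fin.png',cv2.hconcat([a,b]))"
```

```text
t: 31.12
eef_pos: [0.5187, 0.2253, 0.1884]
tool_rot: [[-0.486, 0.874, -0.0], [0.874, 0.486, -0.0], [-0.0, -0.0, -1.0]]
force: [1.1, -0.1, -0.0]
gripper_width: 0.0856
gripper_force: 0.0
```

View pics/fin.png

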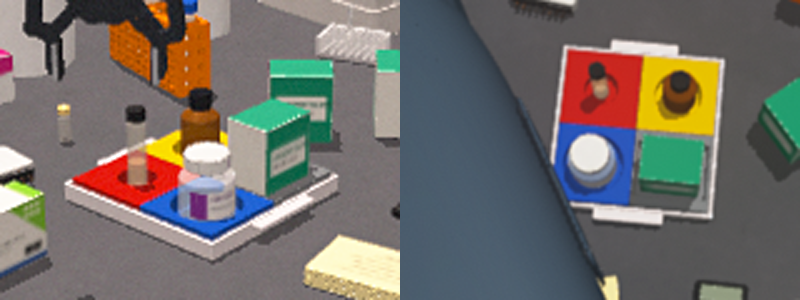

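All four stand upright in their pockets: the vial in red at (135,150), the bottle in yellow at (200,120), the jar in blue at (207,185) and the box in grey at (270,145). The gripper is clear of everything, so I hand in.

```bash
python3 -c "
from workcell import *
print(sign_off())"
```

```text
the job is handed in; nothing more can be done
None
```

I packed all four kit items upright in their pockets, in the order asked, left the spirit lamp and label carton alone, and handed the job in at about 31 s with the gripper clear; the hand-in gave no verdict.

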